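# Grease the bearing through its angled nipple

## Task

Grease the pillow-block bearing. Pull the rubber dust cap off its angled grease nipple and set it on the open bench beside the bearing unit; then take the push-type grease gun out of its stand, press its coupler squarely onto the leaning nipple until it snaps home, and keep pushing so that the barrel runs most of the way down its spring-loaded stroke. Finish while still holding the gun pressed in like that, and leave everything else on the bench where it is.

Things in the scene. Friction and masses are not known exactly. Their poses are not given: they have to be found in the camera images.
- bearing_unit: Steel plate 120 x 180 x 12 mm fixed on the bench, with a grey cast pillow-block bearing (140 mm long along its y, 38 mm wide, top 83 mm above the bench), a 25 mm shaft along its x and a toothed pulley behind. Origin: centre of the plate's underside; z up, x away from the robot. The bench in front of the middle of its robot-side edge starts clear (50 mm out, 40 mm to each side).
- nipple_head: Ball head of the angled steel grease nipple on top of the bearing: 12 mm ball on an 8 mm neck, fixed. Origin: the ball's centre, 116 mm above the bench; z: the nipple's axis, pointing outward, 35 degrees from vertical, leaning to the right or near right (-y to -x, different each time). 11 mm below the ball's centre the neck widens to a 12 mm shoulder, then a 15 mm hexagon.
- dust_cap: Loose black rubber dust cap, 15 g, slipped over the nipple's ball and shoulder along its axis (pulls straight off, no latch): a 21 mm round skirt 25 mm tall with a 16 mm round knob on top, 36 mm tall in all. Origin: centre of its open lower rim; z from rim to knob. At the start the rim lies 15 mm below the ball's centre along the axis.
- gun_stand: Fixed upright aluminium drip-cup stand, 74 mm tall, round base 84 mm wide, rim 53 mm wide; the grease gun stands in it nozzle down. Origin: centre of its underside. The barrel rests on a ledge 68 mm above the bench, 6 mm deep in the rim; the gun lifts straight out (60 mm of lift clears its nozzle). Yellow tools hang over the bench behind the work, beyond x = 0.62 m, down to 0.31 m above it.
- grease_gun: Loose push-type grease gun, 0.4 kg, round. Origin: centre of the barrel's lower end; z along the gun to the rear (up while it stands). Barrel 40 mm wide from 0 to 60 mm; guard collar 50 mm wide from 60 to 66 mm; dark ribbed grip 30 mm wide from 66 to 112 mm. Hold it by the grip, fingers along the axis; the fingertips may bear on the collar when pushing.
- pump_nozzle (a joint): How far the nozzle has been pushed into the gun's barrel: 0 (out) to 0.014 m (end of the pump stroke). Its spring resists with 12 N where the stroke begins and 18 N at its end, and pushes the nozzle out again.
- coupler_seat (a point): Point in the coupler (25 mm steel sleeve on the nozzle's end) where the ball's centre lies when home. Moves with the nozzle; z to the gun's rear. Nozzle out: 50 mm below the gun's origin; the open mouth is 9 mm lower. Four sprung jaws meet the ball 10 mm before home, ride over it against about 7 N and snap in behind it, drawing the coupler home; then a stop bears on the ball.
- screw_tin: Bystander: low round tin of screws, 74 mm wide, 35 mm tall. Origin under its middle.
- spanner: Bystander: flat combination spanner, 42 x 168 x 9 mm, long along its y. Origin under its middle.
- scraper: Bystander: flat scraper with a blue handle, 37 x 138 x 14 mm, long along its y. Origin under its middle.
- tape_measure: Bystander: yellow pocket tape measure, 62 x 78 x 36 mm. Origin under its middle.

How it is judged:
By the outcome, as a careful person would: the job done as asked, in the order asked, and still so for the second after the job is handed in, while the arm keeps its last pose, push and grip.
It also fails if it takes over 51 s, if anything falls off the work surface, if the arm or the gripper's body presses on something with over 40 N, if the wrist force passes 120 N, or if a joint passes its speed limit or range.

## Robot

A 6-joint arm with a two-finger parallel gripper is mounted at the origin on a cart in front of the work surface, level with it; the furniture and walls round the work are solid. World frame = base frame: x ahead of the robot, y to its left, z up, the work surface at z = 0. Lengths are in m, angles in degrees, forces in N, time in s.
With the tool pointing down it reaches from about 0.35 to 0.975 m from the base axis. Payload 17.4 kg.
Tool frame: the origin (TCP) lies midway between the tips of the shut fingers; the grasp point (between the pads) lies 19 mm behind it; z points along the fingers, y is the line along which they close (so a half turn about z gives the same grasp; the last joint's range is limited). The gripper opens to 85 mm and grips with 20 to 120 N. Pads are 22 mm wide; open, the fingers measure 114 mm over their backs; the gripper's body (76 mm by 85 mm) begins 54 mm behind the grasp point. The pads swing forward as they close: fully open they stand 13 mm farther back than shut.
Start: joints at [62.521, 6.646, 82.598, -0, 90.757, -2.166], TCP at [0.289, 0.61, 0.231] pointing down, gripper open.
Joint ranges: [-162.19, 162.19], [-47.58, 125.68], [4.15, 143.07], [-65.23, 245.23], [0.69, 171.88], [-170.13, 170.13]. Speed limits (degrees/s): [108.29, 108.29, 127.2, 180, 180, 180].

## Interface

Orientations are given as a 3x3 rotation matrix whose columns are the frame's x, y, z axes.
In Python, from cell import robot, eyes, planner gives the robot as it stands (robot), with the cameras (eyes) and the kinematics (planner). Calls block until the motion is done:
- robot.movep(position, orientation): joint-space move of the TCP to a pose.
- robot.move_linear(position, rot=None, vel=0.15, guard=None): straight line of the TCP; rot=None keeps the orientation; vel is the mean speed in m/s. With guard (N) it stops when the force on the tool has changed by that much, and returns True; else False.
- robot.move_j(angles): joint-space move.
- robot.command_gripper(opening, squeeze=None): finger opening in m; squeeze is the grip in N (None keeps the last); returns when the fingers have stopped.
- robot.dwell(seconds).
- planner.solve_ik(position, orientation): joint angles nearest the present ones, or None.
- eyes.capture(name): name is "scene" or "top" or "wrist"; returns the picture (400x640x3 uint8, red, green, blue); there is no depth.
- eyes.calibration(name): a dict with "K" (3x3 intrinsics, pixels), "xyz" and "attitude" of the camera in the world; the wrist camera has in their place "tool_from_camera" (4x4, takes a point from camera to tool coordinates, whose origin is the TCP and whose axes are the flange's). Camera axes: x right, y down, z forward; pixel columns grow to the right and rows downward; lengths in m; the calibration is good to about 2 mm. The wrist camera is an equidistant fisheye: a pixel r from the principal point sees the ray r / f radians off the axis. A picture is of the moment at which its call begins: read the wrist's pose just before it. calibration takes no time and is no camera call.
A pose or a line that the arm cannot do raises robot.IKError and nothing moves.
- robot.job_done(): hands the job in; it is judged then, once.
Readings, each from a call of its own:
- robot.get_time(): time.
- robot.get_q(): joint angles.
- robot.get_qd(): joint speeds.
- robot.get_joint_torque(): joint torques, N m.
- robot.get_position(): TCP position.
- robot.get_ee_rot(): TCP orientation.
- robot.get_ft_force(): force on the tool from outside, world axes, zero at the start.
- robot.get_torque(): the same for the moment, N m.
- robot.get_grip_width(): finger opening in m.
- robot.get_grasp_force(): force on a finger pad.
Only numpy, scipy, OpenCV 4.12 (cv2) and the standard library are available. Lean on these libraries where they do the work, as an engineer would, in place of code of your own. Each camera call takes 0.05 s, during which the arm holds its last target. There are 200 camera calls.

## Working session

There is one attempt and no reset: what is moved stays moved. The work goes in short steps, each a Python script; the robot and the scene stay as the last script left them, time stands still between calls to the robot, and variables do not carry over. Pictures are saved under pics/ and viewed, at most 10 in all, crops included, and the job is handed in when it is done.

```bash
mkdir -p pics; ls
python3 - <<'E'
from cell import robot, eyes, planner
import cv2,numpy as np
np.set_printoptions(precision=4,suppress=True)
a=eyes.capture("scene");b=eyes.capture("top")
cv2.imwrite("pics/a.png",a[:,:,::-1]);cv2.imwrite("pics/b.png",b[:,:,::-1])
for n in("scene","top","wrist"):print(n,eyes.calibration(n))
print(robot.get_time(),robot.get_ee_rot())
E
```

```text
cell.py
pics
scene {'K': array([[422.7407,   0.    , 318.4989],
       [  0.    , 422.7407, 202.6366],
       [  0.    ,   0.    ,   1.    ]]), 'xyz': array([-0.0119, -0.2566,  0.7309]), 'attitude': array([[ 0.7026, -0.4552,  0.547 ],
       [-0.7115, -0.4632,  0.5284],
       [ 0.0129, -0.7604, -0.6493]])}
top {'K': array([[426.8558,   0.    , 316.4955],
       [  0.    , 426.8558, 201.7613],
       [  0.    ,   0.    ,   1.    ]]), 'xyz': array([0.3802, 0.2763, 0.9286]), 'attitude': array([[ 0.0034, -0.9809,  0.1943],
       [-0.9998, -0.0072, -0.0189],
       [ 0.0199, -0.1942, -0.9808]])}
wrist {'K': array([[309.7069,   0.    , 316.571 ],
       [  0.    , 309.7069, 197.7517],
       [  0.    ,   0.    ,   1.    ]]), 'tool_from_camera': array([[-0.0002, -0.9495, -0.3138,  0.0817],
       [ 1.    , -0.0005,  0.0009, -0.0018],
       [-0.001 , -0.3138,  0.9495, -0.1434],
       [ 0.    ,  0.    ,  0.    ,  1.    ]])}
0.1 [[-0.904   0.4275 -0.0005]
 [ 0.4275  0.904  -0.0009]
 [ 0.     -0.0011 -1.    ]]
```

View pics/a.png

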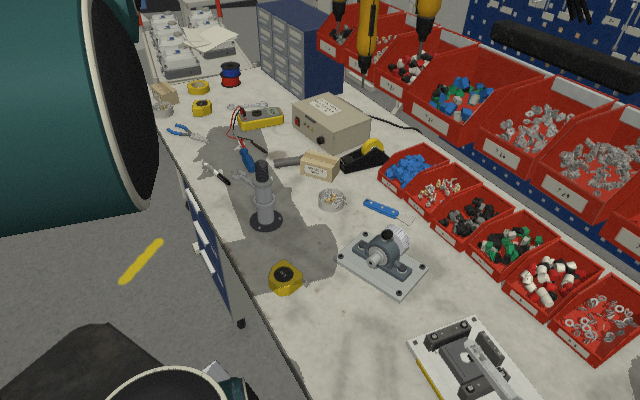

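View pics/b.png

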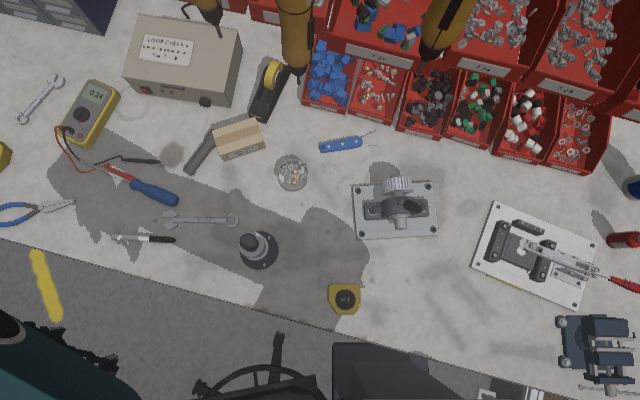

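The scene view shows the gun in its stand at about (263,190) and the bearing at (385,255) with the black cap at about (388,236). The top view shows the stand at (258,250) and the bearing plate at (395,210), with the tape at (344,298), tin at (291,172) and spanner at (205,220). I'll enlarge the crops next.

Run:
```python
import cv2,numpy as np
a=cv2.imread("pics/a.png");b=cv2.imread("pics/b.png")
def c(i,u,v,w,h,s):return cv2.resize(i[v:v+h,u:u+w],None,fx=s,fy=s,interpolation=cv2.INTER_CUBIC)
A=c(a,330,215,100,90,4);B=c(b,345,165,100,90,4)
C=c(a,235,150,100,60+30,4)[:, :400];D=c(b,225,215,100,60,4)
D=cv2.copyMakeBorder(D,0,0,0,0,0)
out=np.zeros((600,800,3),np.uint8);out[:360,:400]=A;out[:360,400:]=B;out[360:600,:400]=C[:240];out[360:600,400:]=D
cv2.imwrite("pics/c.png",out)
```

```text
(no output)
```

View pics/c.png

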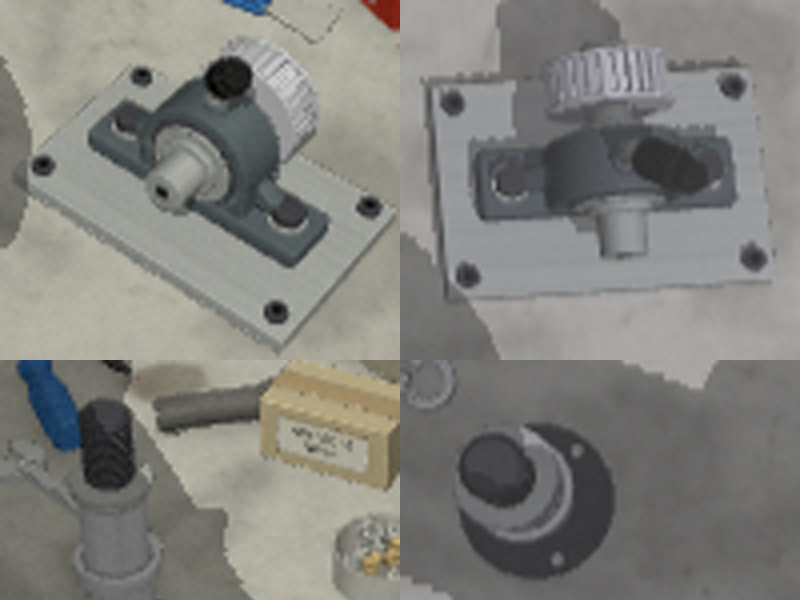

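In the crops, the top view puts the plate screws at panel (453,102), (733,86), (753,258) and (468,275). The cap runs from (640,160) to about (700,170). In the scene view the cap is at (229,77), seen nearly end on. The grip top is at (106,408) in the scene view and (497,467) in the top view, and the stand base centre is (535,500). I'll turn these into a rough localization.

```bash
cat > h.py <<'E'
from cell import robot, eyes, planner
import numpy as np, cv2
from scipy.optimize import least_squares
np.set_printoptions(precision=4,suppress=True)
def ray(n,u,v):
    c=eyes.calibration(n);d=c["attitude"]@np.linalg.solve(c["K"],[u,v,1]);return c["xyz"],d/np.linalg.norm(d)
def plane(n,u,v,z):
    o,d=ray(n,u,v);return o+d*(z-o[2])/d[2]
def tri(rays):
    A=sum(np.eye(3)-np.outer(d,d) for o,d in rays);b=sum((np.eye(3)-np.outer(d,d))@o for o,d in rays)
    p=np.linalg.solve(A,b);return p,[np.linalg.norm(np.cross(p-o,d)) for o,d in rays]
def wcam(p,R):
    """camera pose in world for TCP pose"""
    T=np.array(eyes.calibration("wrist")["tool_from_camera"]);return p+R@T[:3,3],R@T[:3,:3]
def wproj(P,o,Rc):
    K=eyes.calibration("wrist")["K"];q=(np.atleast_2d(P)-o)@Rc
    r=np.hypot(q[:,0],q[:,1]);t=np.arctan2(r,q[:,2])
    return q[:,:2]/r[:,None]*t[:,None]*K[0,0]+K[:2,2]
def wray(uv,o,Rc):
    K=eyes.calibration("wrist")["K"];d=(np.array(uv)-K[:2,2])/K[0,0];t=np.linalg.norm(d)
    v=Rc@np.append(d/t*np.sin(t),np.cos(t));return o,v
E
python3 - <<'E'
from h import *
A=lambda x,y:ray("scene",330+x/4,215+y/4)
Bp=lambda x,y:(345+(x-400)/4,165+y/4)
s=np.array([plane("top",*Bp(*q),.016) for q in [(453,102),(733,86),(753,258),(468,275)]])
print("screws",s,s.mean(0))
sc=np.array([plane("scene",330+x/4,215+y/4,.016) for x,y in [(142,76),(369,206),(276,311),(42,164)]]);print(sc,sc.mean(0))
print("cap",tri([A(229,77),ray("top",*Bp(672,163))]))
print("griptop",tri([ray("scene",235+106/4,150+48/4),ray("top",225+97/4,215+107/4)]))
print("base",plane("top",225+135/4,215+140/4,.004))
for n,u,v in[("tape",344,298),("tin",291,172),("spanner",205,220)]:print(n,plane("top",u,v,.02))
print(planner.solve_ik([.5,.1,.3],robot.get_ee_rot()))
E
```

```text
screws [[0.5869 0.1671 0.016 ]
 [0.5972 0.0121 0.016 ]
 [0.5017 0.0058 0.016 ]
 [0.4916 0.1605 0.016 ]] [0.5443 0.0864 0.016 ]
[[0.5883 0.1646 0.016 ]
 [0.5993 0.01   0.016 ]
 [0.504  0.0034 0.016 ]
 [0.4932 0.159  0.016 ]] [0.5462 0.0842 0.016 ]
cap (array([0.5346, 0.073 , 0.1173]), [np.float64(0.00016522069478432287), np.float64(0.00016522069478426722)])
griptop (array([0.4571, 0.3781, 0.1831]), [np.float64(0.0013524414339304831), np.float64(0.0013524414339305133)])
base [0.4566 0.3826 0.004 ]
tape [0.3566 0.2009 0.02  ]
tin [0.6265 0.3151 0.02  ]
spanner [0.5187 0.4974 0.02  ]
[  8.4713 -14.6312  96.486   -0.0496  98.1809 -56.2258]
```

Run:
```python
from h import *
import pickle
D={}
def look(n,p,tx):
    tx=np.array(tx,float);tx/=np.linalg.norm(tx);z=np.array([0,0,-1.]);R=np.c_[tx,np.cross(z,tx),z]
    robot.movep(p,R);P,R=robot.get_position(),robot.get_ee_rot()
    D[n]=(np.array(P),np.array(R),eyes.capture("wrist"));print(n,robot.get_time(),P,robot.get_q())
look("g",[.41,.37,.27],[-.9,-.1,0])
look("c1",[.51,.10,.20],[-1,0,0])
look("c2",[.535,.03,.20],[-.3,-1,0])
pickle.dump(D,open("D.pkl","wb"))
out=np.zeros((600,800,3),np.uint8)
for k,(n,pt) in enumerate([("g",[.457,.38,.16]),("c1",[.535,.075,.117]),("c2",[.535,.075,.117])]):
    P,R,I=D[n];c=wproj(pt,*wcam(P,R))[0];print(n,c)
    u,v=(np.clip(c-[66,50],0,[640-133,300])).astype(int);print(u,v)
    out[300*(k//2):300*(k//2)+300,400*(k%2):400*(k%2)+399]=cv2.resize(I[v:v+100,u:u+133,::-1],(399,300),interpolation=cv2.INTER_CUBIC)
I=D["c1"][2]; out[300:,400:]=cv2.resize(I[:,:,::-1],(400,250))[:300] if 0 else np.pad(cv2.resize(I[:,:,::-1],(400,250)),((0,50),(0,0),(0,0)))
cv2.imwrite("pics/d.png",out)
```

```text
g 1.2083 [0.4098 0.3705 0.2698] [ 39.4908  -9.1006  94.5676   0.0102  94.5567 -56.844 ]
c1 2.4 [0.5101 0.101  0.2004] [  8.3994 -12.4262 103.8212   0.014   88.5806 -81.6804]
c2 3.725 [0.535  0.0305 0.2001] [   0.5277  -10.3169  102.0482    0.0024   88.2639 -162.7446]
g [319.8052 245.5856]
253 195
c1 [282.9106 235.0638]
216 185
c2 [330.4319 254.5042]
264 204
```

View pics/d.png

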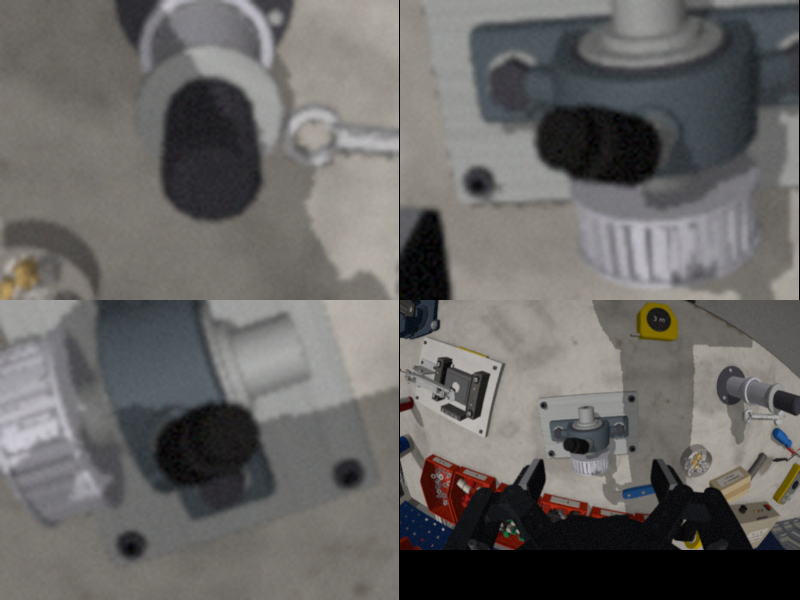

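The three wrist crops all show their targets. The gun's dark grip is centred at about (323,245), the cap in c1 lies at panel (540-660, 105-185) leaning left, and in c2 it lies at (160-260, 405-485). I'll fit cylinder silhouettes to these.

```bash
cat >> h.py <<'E'
from scipy.optimize import minimize
S=8
def axis(az,t=35): t,az=np.radians(t),np.radians(az);return np.array([np.sin(t)*np.cos(az),np.sin(t)*np.sin(az),np.cos(t)])
def rings(o,a,secs):
    """list of cylinders (r,s0,s1) along a -> list of point sets"""
    u=np.cross(a,[.3,.5,.8]);u/=np.linalg.norm(u);v=np.cross(a,u);t=np.linspace(0,2*np.pi,40)[:,None]
    return [np.vstack([o+a*s+r*(np.cos(t)*u+np.sin(t)*v) for s in(s0,s1)]) for r,s0,s1 in secs]
def render(sets,cam,box):
    u,v,w,h=box;m=np.zeros((h*4,w*4),np.uint8)
    for P in sets:
        q=((wproj(P,*cam)-[u,v]+.5)*4-.5)
        cv2.fillConvexPoly(m,cv2.convexHull(np.round(q*16).astype(np.int32)),255,shift=4)
    return cv2.resize(m,(w,h),interpolation=cv2.INTER_AREA)/255.
def darkmask(I,box,th,seed):
    u,v,w,h=box;g=cv2.GaussianBlur(I[v:v+h,u:u+w].max(2),(0,0),.6)
    n,l=cv2.connectedComponents((g<th).astype(np.uint8))
    k=l[int(seed[1]-v),int(seed[0]-u)];return (l==k).astype(float) if k else l*0.
CAP=[(.0105,-.015,.010),(.008,.009,.021)]
E
python3 - <<'E'
from h import *
import pickle
D=pickle.load(open("D.pkl","rb"))
cams={k:wcam(*D[k][:2]) for k in D}
box={"g":(288,210,70,65),"c1":(250,205,70,60),"c2":(305,225,60,50)}
seed={"g":(323,250),"c1":(282,233),"c2":(332,250)}
for th in(35,45,55):
    M={k:darkmask(D[k][2],box[k],th,seed[k]) for k in D};print(th,{k:m.sum() for k,m in M.items()})
    def f(p,ks=("c1","c2")):
        R=rings(np.array([p[0],p[1],.116+p[3]]),axis(p[2]*1000),CAP)
        return sum(np.abs(render(R,cams[k],box[k])-M[k]).sum() for k in ks)+(p[3]/.003)**2*5
    b=min((minimize(f,[.54,.08,a/1000,0],method="Nelder-Mead",options=dict(initial_simplex=[[.54,.08,a/1000,0],[.548,.08,a/1000,0],[.54,.072,a/1000,0],[.54,.08,a/1000+.02,0],[.54,.08,a/1000,.003]])) for a in(-150,-120,-90)),key=lambda r:r.fun)
    print("cap",b.x,b.fun)
    def g(p):
        R=rings(np.array([p[0],p[1],.068]),np.array([0,0,1.]),[(.015,.067,.112)]);return np.abs(render(R,cams["g"],box["g"])-M["g"]).sum()
    b2=minimize(g,[.457,.38],method="Nelder-Mead",options=dict(initial_simplex=[[.457,.38],[.465,.38],[.457,.388]]));print("gun",b2.x,b2.fun)
o=[]
for k in D:
    u,v,w,h=box[k];im=D[k][2][v:v+h,u:u+w,::-1].copy();im[:,:,2]=np.maximum(im[:,:,2],(M[k]*90).astype(np.uint8))
    R=rings(np.array([b.x[0],b.x[1],.116+b.x[3]]),axis(b.x[2]*1000),CAP) if k!="g" else rings(np.array([*b2.x,.068]),np.array([0,0,1.]),[(.015,.067,.112)])
    im=cv2.resize(im,None,fx=4,fy=4,interpolation=cv2.INTER_CUBIC);r=cv2.resize(render(R,cams[k],box[k]),None,fx=4,fy=4)
    cs,_=cv2.findContours((r>.5).astype(np.uint8),0,1);cv2.drawContours(im,cs,-1,(0,255,0),1);o.append(cv2.copyMakeBorder(im,0,280-im.shape[0],0,0,0))
cv2.imwrite("pics/e.png",np.hstack(o))
E
```

```text
35 {'g': np.float64(0.0), 'c1': np.float64(783.0), 'c2': np.float64(664.0)}
cap [ 0.5346  0.0756 -0.1365 -0.0039] 238.99376192792528
gun [0.522 0.391] 0.0
45 {'g': np.float64(11.0), 'c1': np.float64(830.0), 'c2': np.float64(737.0)}Traceback (most recent call last):
  File "<stdin>", line 12, in <module>
  File "<stdin>", line 12, in <genexpr>
    res = _minimize_neldermead(fun, x0, args, callback, bounds=bounds,
                               **options)
    fsim[k] = func(sim[k])
              ~~~~^^^^^^^^
    fx = function(np.copy(x), *(wrapper_args + args))
  File "<stdin>", line 11, in f
  File "<stdin>", line 11, in <genexpr>
  File "h.py", line 32, in render
    q=((wproj(P,*cam)-[u,v]+.5)*4-.5)
        ~~~~~^^^^^^^^
  File "h.py", line 16, in wproj
    K=eyes.calibration("wrist")["K"];q=(np.atleast_2d(P)-o)@Rc
      ~~~~~~~~~~~~~~~~~^^^^^^^^^
ValueError: time passes only in moves, steps and waits
```

```bash
sed -i 's/eyes.calibration("wrist")/WC/g; s/^S=8/pass/' h.py; sed -i '3a WC=eyes.calibration("wrist")' h.py
cat > fit.py <<'E'
from h import *
import pickle
D=pickle.load(open("D.pkl","rb"))
cams={k:wcam(*D[k][:2]) for k in D}
box={"g":(288,210,70,65),"c1":(250,205,70,60),"c2":(305,225,60,50)}
seed={"g":(323,250),"c1":(282,233),"c2":(332,250)}
for th in(35,45):
    M={k:darkmask(D[k][2],box[k],th if k!="g" else th+40,seed[k]) for k in D};print(th,{k:m.sum() for k,m in M.items()})
    def f(p,ks=("c1","c2")):
        R=rings(np.array([p[0],p[1],.116+p[3]]),axis(p[2]*1000),CAP)
        return sum(np.abs(render(R,cams[k],box[k])-M[k]).sum() for k in ks)+(p[3]/.003)**2*5
    b=min((minimize(f,[.54,.08,a/1000,0],method="Nelder-Mead",options=dict(maxfev=250,initial_simplex=[[.54,.08,a/1000,0],[.548,.08,a/1000,0],[.54,.072,a/1000,0],[.54,.08,a/1000+.02,0],[.54,.08,a/1000,.003]])) for a in(-150,-120,-90)),key=lambda r:r.fun)
    print("cap",b.x,b.fun)
    def g(p):
        R=rings(np.array([p[0],p[1],.068]),np.array([0,0,1.]),[(.015,.067,.112)]);return np.abs(render(R,cams["g"],box["g"])-M["g"]).sum()
    b2=minimize(g,[.457,.38],method="Nelder-Mead",options=dict(initial_simplex=[[.457,.38],[.465,.38],[.457,.388]]));print("gun",b2.x,b2.fun)
o=[]
for k in D:
    u,v,w,h=box[k];im=D[k][2][v:v+h,u:u+w,::-1].copy();im[:,:,2]=np.maximum(im[:,:,2],(M[k]*90).astype(np.uint8))
    R=rings(np.array([b.x[0],b.x[1],.116+b.x[3]]),axis(b.x[2]*1000),CAP) if k!="g" else rings(np.array([*b2.x,.068]),np.array([0,0,1.]),[(.015,.067,.112)])
    im=cv2.resize(im,None,fx=4,fy=4,interpolation=cv2.INTER_CUBIC);r=cv2.resize(render(R,cams[k],box[k]),None,fx=4,fy=4)
    cs,_=cv2.findContours((r>.5).astype(np.uint8),0,1);cv2.drawContours(im,cs,-1,(0,255,0),1);o.append(cv2.copyMakeBorder(im,0,280-im.shape[0],0,0,0))
cv2.imwrite("pics/e.png",np.hstack(o))
E
python3 fit.py
```

```text
35 {'g': np.float64(1296.0), 'c1': np.float64(783.0), 'c2': np.float64(664.0)}
cap [ 0.5346  0.0756 -0.1365 -0.0039] 238.99467721186804
gun [0.4563 0.3825] 179.62745098039215
45 {'g': np.float64(1351.0), 'c1': np.float64(830.0), 'c2': np.float64(737.0)}
cap [ 0.534   0.0752 -0.1383 -0.0018] 184.75416599104693
gun [0.455  0.3822] 129.45882352941175
```

View pics/e.png

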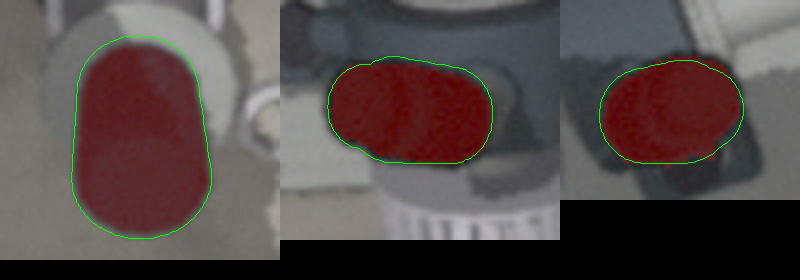

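The overlays fit well, though the model outline is slightly larger than the masks. The gun is at about (0.4555,0.3823) and the cap azimuth is about -137°. I'll refine with a free radius shrink.

```bash
cat > fit2.py <<'E'
exec(open("fit.py").read().split("for th in")[0])
for th in(35,45):
    M={k:darkmask(D[k][2],box[k],th,seed[k]) for k in("c1","c2")}
    for pr in(.0005,.003):
        def f(p):
            e=p[4];R=rings(np.array([p[0],p[1],.116+p[3]]),axis(p[2]*1000),[(.0105-e,-.015+e,.010-e),(.008-e,.009,.021-e)])
            return sum((np.abs(render(R,cams[k],box[k])-M[k])).sum() for k in M)+(p[3]/pr)**2*5
        best=None
        for a in(-.155,-.13,-.105):
            x0=np.array([.535,.076,a,0,.0005]);r=minimize(f,x0,method="Nelder-Mead",options=dict(maxfev=400,initial_simplex=np.vstack([x0,x0+np.diag([.006,.006,.02,.002,.001])])))
            print("   ",r.x,r.fun)
E
python3 fit2.py
```

```text
[ 0.5338  0.0747 -0.1384 -0.0005  0.001 ] 178.00277971250526
    [ 0.5337  0.0748 -0.1379 -0.0005  0.001 ] 178.233022182202
    [ 0.5336  0.0746 -0.1387 -0.0004  0.0009] 180.1072406177394
    [ 0.5341  0.075  -0.1372 -0.0015  0.0009] 157.08299500462735
    [ 0.5342  0.075  -0.1378 -0.002   0.0009] 155.86984790751924
    [ 0.534   0.0751 -0.1388 -0.0013  0.0009] 163.47793850445686
    [ 0.5339  0.0751 -0.1382 -0.0004  0.0006] 174.15068694972172
    [ 0.5336  0.075  -0.139  -0.0002  0.0004] 173.5004344444279
    [ 0.5337  0.0751 -0.1387 -0.0003  0.0005] 174.41608360867795
    [ 0.5338  0.0751 -0.1383 -0.0005  0.0005] 168.7009513970687
    [ 0.534   0.0753 -0.1385 -0.0009  0.0004] 163.7509636870997
    [ 0.5341  0.0752 -0.1389 -0.0012  0.0005] 164.95169135509983
```

```bash
cat >> h.py <<'E'
BALL=np.array([.5338,.075,.116]);AX=axis(-138);GUN=np.array([.4555,.3823,.068])
def frame(z,xh):
    z=z/np.linalg.norm(z);x=np.array(xh,float);x-=z*(x@z);x/=np.linalg.norm(x);return np.c_[x,np.cross(z,x),z]
DOWN=np.array([0,0,-1.])
E
python3 - <<'E'
from h import *
print(robot.get_time())
for az in range(-180,180,30):
    d=axis(az,90);R=frame(-AX,d)
    print(az,[None if (q:=planner.solve_ik(BALL+AX*s,R)) is None else q.round(0) for s in(-.009,.06,.116,.18)])
print(planner.solve_ik([.458,.079,.006],frame(DOWN,[-1,0,0])))
print([planner.solve_ik(GUN+[0,0,s],frame(DOWN,[-1,y,0])) for s in(.068,.14) for y in (-1,0,1)])
E
```

```text
3.725
-180 [array([  -8.,  -22.,  125.,   32.,   57., -105.]), array([ -13.,  -29.,  124.,   31.,   66., -105.]), array([ -17.,  -33.,  123.,   31.,   73., -105.]), array([ -22.,  -37.,  120.,   31.,   81., -106.])]
-150 [array([  -8.,  -22.,  125.,   32.,   57., -138.]), array([ -13.,  -29.,  124.,   31.,   66., -138.]), array([ -17.,  -33.,  123.,   31.,   73., -138.]), array([ -22.,  -37.,  120.,   31.,   81., -140.])]
-120 [None, None, None, None]
-90 [array([ -8., -22., 125.,  32.,  57., 154.]), array([-13., -29., 124.,  31.,  66., 154.]), array([-17., -33., 123.,  31.,  73., 153.]), array([-22., -37., 120.,  31.,  81., 152.])]
-60 [array([ -8., -22., 125.,  32.,  57., 127.]), array([-13., -29., 124.,  31.,  66., 127.]), array([-17., -33., 123.,  31.,  73., 127.]), array([-22., -37., 120.,  31.,  81., 126.])]
-30 [array([ -8., -22., 125.,  32.,  57., 102.]), array([-13., -29., 124.,  31.,  66., 103.]), array([-17., -33., 123.,  31.,  73., 102.]), array([-22., -37., 120.,  31.,  81., 101.])]
0 [array([ -8., -22., 125.,  32.,  57.,  75.]), array([-13., -29., 124.,  31.,  66.,  75.
[... 774 characters left out ...]
3., -53.]), array([-22., -37., 120.,  31.,  81., -54.])]
150 [array([ -8., -22., 125.,  32.,  57., -78.]), array([-13., -29., 124.,  31.,  66., -77.]), array([-17., -33., 123.,  31.,  73., -78.]), array([-22., -37., 120.,  31.,  81., -79.])]
[  6.6414 -11.1282 121.5741  -0.      69.5541 -83.3586]
[array([ 37.549 ,  -0.937 ,  99.3748,  -0.    ,  81.5622, -97.451 ]), array([ 37.549 ,  -0.937 ,  99.3748,  -0.    ,  81.5622, -52.451 ]), array([37.549 , -0.937 , 99.3748, -0.    , 81.5622, -7.451 ]), array([ 37.549 ,  -2.9443,  94.5726,  -0.    ,  88.3717, -97.451 ]), array([ 37.549 ,  -2.9443,  94.5726,  -0.    ,  88.3717, -52.451 ]), array([37.549 , -2.9443, 94.5726, -0.    , 88.3717, -7.451 ])]
```

Run:
```python
from h import *
R=frame(-AX,[-1,0,0]);P0=np.array(robot.get_position())
robot.command_gripper(.045,30)
robot.movep(BALL+AX*.06,R)
print("hit",robot.move_linear(BALL-AX*.009,vel=.1,guard=8),robot.get_position()-BALL)
robot.command_gripper(0,35);print("w",robot.get_grip_width(),robot.get_grasp_force(),robot.get_ft_force(),robot.get_time())
robot.move_linear(BALL+AX*.05,vel=.08);print("w",robot.get_grip_width(),robot.get_ft_force(),robot.get_time())
cv2.imwrite("pics/f.png",np.hstack([eyes.capture("scene")[170:320,280:460,::-1],eyes.capture("wrist")[200:350,220:400,::-1]]).repeat(2,0).repeat(2,1))
```

```text
hit False [ 0.004   0.0034 -0.0069]
w 0.01943654746826409 34.126755595207214 [-2.3253 -2.4759  3.2742] 6.35
w 0.019315119888479323 [ 0.1191  0.5881 -1.0491] 7.2417
```

View pics/f.png

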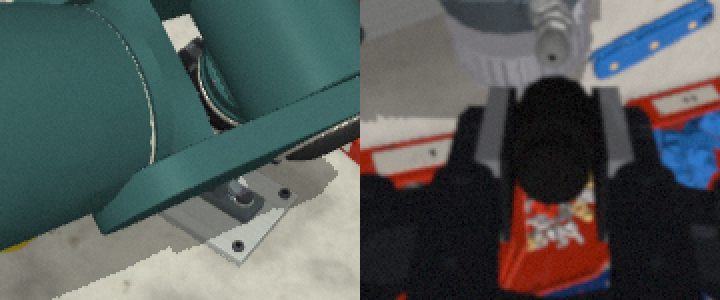

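The cap is between the fingers and the nipple is bare, with its ball at wrist-panel (553,45). Now I'll place the cap, then take close views of the nipple.

Run:
```python
from h import *
import pickle
Rd=frame(DOWN,[-1,0,0]);c=np.array([.457,.079,0])
robot.movep(c+[0,0,.06],Rd)
robot.move_linear(c+[0,0,.018],vel=.1)
print(robot.move_linear(c+[0,0,.001],vel=.02,guard=2.5),robot.get_position(),robot.get_ft_force())
robot.command_gripper(.036);print(robot.get_grip_width())
robot.move_linear(c+[0,0,.07],vel=.12);print(robot.get_time())
D={}
def look(n,p,R):
    robot.movep(p,R);P,R=robot.get_position(),robot.get_ee_rot()
    D[n]=(np.array(P),np.array(R),eyes.capture("wrist"));print(n,robot.get_time(),wproj(BALL,*wcam(*D[n][:2])))
look("n1",[.48,.06,.18],Rd)
look("n2",[.545,.035,.18],frame(DOWN,[-.3,-1,0]))
D["top"]=eyes.capture("top")
pickle.dump(D,open("N.pkl","wb"))
out=[]
for n in("n1","n2"):
    P,R,I=D[n];u,v=wproj(BALL,*wcam(P,R))[0].astype(int)-[25,25];print(n,u,v);out.append(cv2.resize(I[v:v+50,u:u+50,::-1],(400,400),interpolation=cv2.INTER_CUBIC))
P,R,I=D["n1"];u,v=wproj(c+[0,0,.018],*wcam(P,R))[0].astype(int)
T=cv2.resize(D["top"][150:250,330:530,::-1],(400,200));W=cv2.resize(np.pad(I,((0,99),(0,99),(0,0)))[max(v-50,0):max(v-50,0)+100,max(u-100,0):max(u-100,0)+200,::-1],(400,200))
cv2.imwrite("pics/g.png",np.vstack([np.hstack(out),np.hstack([T,W])]))
```

```text
True [0.4571 0.0791 0.0068] [0.2888 0.3172 4.3395]
0.03620948475935883
10.0583
n1 10.6417 [[336.498  277.3666]]
n2 11.9 [[345.9197 256.9934]]
n1 311 252
n2 320 231
```

View pics/g.png

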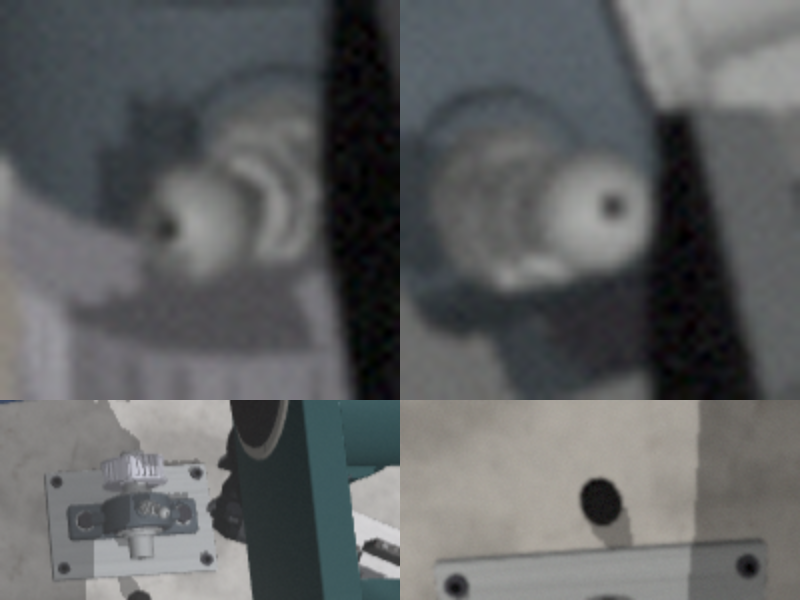

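The cap stands upright on the bench in front of the plate (lower right). In n1 the ball is centred at panel (203,223) with its tip hole at (166,228). In n2 it is centred at (597,208) with the hole at (613,205). Next I'll triangulate the ball and the hole.

Run:
```python
from h import *
import pickle
D=pickle.load(open("N.pkl","rb"));C={n:wcam(*D[n][:2]) for n in("n1","n2")}
f=lambda x,y,u,v:(u+(x+.5)/8-.5,v+(y+.5)/8-.5)
b={"n1":f(203,223,311,252),"n2":f(197,208,320,231)};h={"n1":f(166,228,311,252),"n2":f(213,205,320,231)}
B,e=tri([wray(b[n],*C[n]) for n in C]);print("ball",B,e)
# constrained z
r=least_squares(lambda p:np.r_[np.ravel([wproj(p[:3],*C[n])[0]-b[n] for n in C]),(p[2]-.116)/.0015],BALL);print(r.x,r.fun)
for n in C:print(n,"hole-ball meas",np.subtract(h[n],b[n]),[ (az,(wproj(r.x+axis(az)*.006,*C[n])-wproj(r.x,*C[n]))[0]) for az in(-150,-144,-138,-132,-126)])
```

```text
ball [0.5338 0.0755 0.1155] [np.float64(0.001445624356662674), np.float64(0.0014456243566626852)]
[0.5337 0.0754 0.1157] [-1.3739 -1.2515 -0.5266  1.7536 -0.1828]
n1 hole-ball meas [-4.625  0.625] [(-150, array([-1.788 ,  0.2808])), (-144, array([-2.1835,  0.4939])), (-138, array([-2.5511,  0.7389])), (-132, array([-2.8867,  1.0132])), (-126, array([-3.1866,  1.3136]))]
n2 hole-ball meas [ 2.    -0.375] [(-150, array([3.7761, 0.2821])), (-144, array([3.4248, 0.0189])), (-138, array([ 3.0411, -0.2095])), (-132, array([ 2.6292, -0.4007])), (-126, array([ 2.1938, -0.5524]))]
```

```bash
cat > fit3.py <<'E'
exec(open("fit.py").read().split("for th in")[0])
for th in(35,45):
    M={k:darkmask(D[k][2],box[k],th,seed[k]) for k in("c1","c2")}
    def f(p):
        e=p[2]*.1;R=rings(np.array([p[0],p[1],.116]),axis(p[3]*1000),[(.0105-e,-.015+e,.010-e),(.008-e,.009,.021-e)]);t=0
        for i,k in enumerate(M):
            A=np.float32([[1,0,p[4+2*i]*100],[0,1,p[5+2*i]*100]]);t+=np.abs(cv2.warpAffine(render(R,cams[k],box[k]),A,M[k].shape[::-1])-M[k]).sum()+((p[4+2*i:6+2*i]*100/1.5)**2).sum()*5
        return t
    for a in(-.145,-.13):
        x0=np.array([.5338,.0752,.005,a,0,0,0,0]);r=minimize(f,x0,method="Nelder-Mead",options=dict(maxfev=900,adaptive=True,initial_simplex=np.vstack([x0,x0+np.diag([.004,.004,.005,.012,.01,.01,.01,.01])])))
        print(r.x,r.fun)
E
python3 - <<'E'
from h import *
import pickle
R=frame(-AX,[-1,0,0]);B=np.array([.5338,.0754,.116])
T=WC["tool_from_camera"]
robot.movep(B+AX*.20-R@T[:3,3],R)
P,R=np.array(robot.get_position()),np.array(robot.get_ee_rot());I=eyes.capture("wrist");pickle.dump((P,R,I),open("X.pkl","wb"))
u,v=wproj(B,*wcam(P,R))[0].astype(int)-25;print(robot.get_time(),u,v,wproj(B,*wcam(P,R)))
cv2.imwrite("pics/h.png",cv2.resize(I[v:v+50,u:u+50,::-1],(500,500),interpolation=cv2.INTER_CUBIC))
for az in(-150,-138,-126):print(az,[wproj(B+axis(az)*s,*wcam(P,R))[0].round(2) for s in(.006,-.011,-.02)])
E
python3 fit3.py
```

```text
12.95 291 73 [[316.5683  98.4272]]
-150 [array([317.43,  97.65]), array([315.12,  99.74]), array([314.04, 100.72])]
-138 [array([316.57,  98.42]), array([316.57,  98.43]), array([316.56,  98.44])]
-126 [array([315.86,  99.33]), array([317.76,  96.9 ]), array([318.65,  95.76])]
[ 0.5346  0.0733  0.0087 -0.137  -0.0004 -0.0004 -0.0104  0.0077] 155.59523539700268
[ 0.5346  0.0732  0.009  -0.1373  0.0023 -0.0002 -0.0095  0.01  ] 156.17966549087026
[ 0.5345  0.0737  0.0048 -0.1372 -0.0003 -0.     -0.01    0.0095] 161.78475149406944
[ 0.5346  0.0735  0.0052 -0.1372 -0.      0.0001 -0.0045  0.0114] 172.95550797475585
```

View pics/h.png

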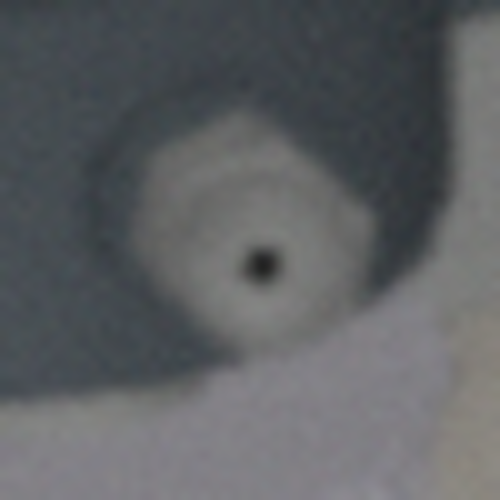

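View h looks along the axis. The hole is at crop (262,264) and the ball is concentric with it, but the hexagon centre looks shifted to about (256,224). That would suggest an azimuth nearer -131°. I'll overlay both hypotheses.

Run:
```python
from h import *
import pickle
D=pickle.load(open("D.pkl","rb"));N=pickle.load(open("N.pkl","rb"));X=pickle.load(open("X.pkl","rb"))
B=np.array([.5338,.0753,.116]);rows=[]
for az in(-130,-138):
    a=axis(az);row=[]
    for (P,R,I),meas in((X,None),(N["n2"],None),(D["c1"],"cap")):
        cam=wcam(P,R);c=wproj(B,*cam)[0];off=np.zeros(2)
        if I is X[2]:off=np.array([316.75,98.95])-wproj(B+a*.006,*cam)[0]
        elif meas is None:off=np.array([344.3,256.8])-c
        u,v=c.astype(int)-20;s=7
        im=cv2.resize(I[v:v+42,u:u+38,::-1],None,fx=s,fy=s,interpolation=cv2.INTER_CUBIC);im=np.clip(im*1.5,0,255).astype(np.uint8)
        secs=CAP if meas else [(.006,0,0),(.006,-.011,-.011),(.00866,-.014,-.014),(.00866,-.02,-.02)]
        for Q in rings(B,a,secs):
            h=cv2.convexHull(np.round((wproj(Q,*cam)+off-[u,v]+.5)*s-.5).astype(np.int32));cv2.polylines(im,[h],True,(0,255,0),1)
        row.append(im)
    rows.append(np.hstack(row))
cv2.imwrite("pics/i.png",np.vstack(rows));print(rows[0].shape)
```

```text
(294, 798, 3)
```

View pics/i.png

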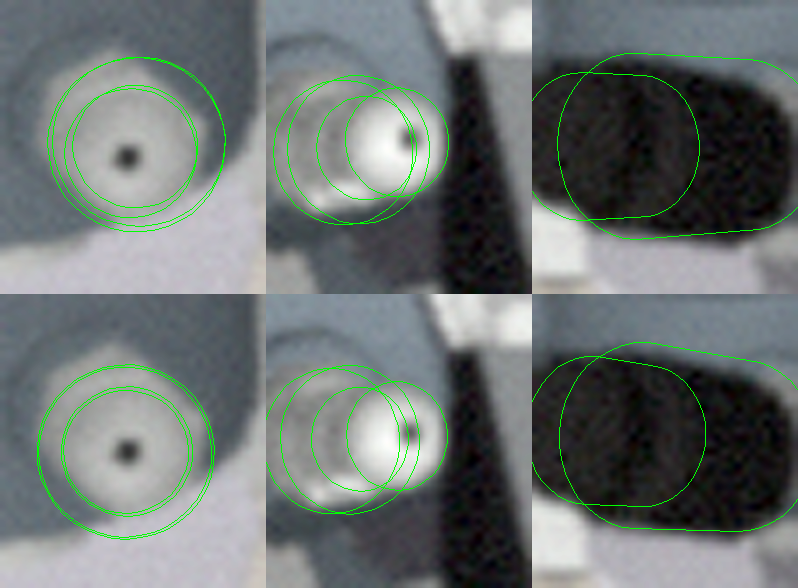

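The -138° overlay fits the cap and hexagon much better than -130°, so I'll use -136.5°. Next is the gun: refine its position, grasp it, lift it, and move to the pre-press pose.

```bash
sed -i 's/^BALL=.*/BALL=np.array([.5338,.0753,.116]);AX=axis(-136.5);GUN=np.array([.4555,.3823,.068])/' h.py
cat > fg.py <<'E'
exec(open("fit.py").read().split("for th in")[0])
for th in(75,85,95):
    M=darkmask(D["g"][2],box["g"],th,seed["g"])
    g=lambda p:np.abs(render(rings(np.array([p[0],p[1],.068]),np.array([0,0,1.]),[(.015-p[2],.067,.112-p[2])]),cams["g"],box["g"])-M).sum()
    x0=np.array([.456,.382,.0005]);r=minimize(g,x0,method="Nelder-Mead",options=dict(initial_simplex=np.vstack([x0,x0+np.diag([.005,.005,.001])])));print(th,r.x,r.fun)
E
python3 fg.py
python3 - <<'E'
from h import *
R=frame(DOWN,[0,1,0]);Rp=frame(-AX,axis(40,90))
for s in (.2,.16,.119,.105):print(planner.solve_ik(BALL+AX*s,Rp))
print(planner.solve_ik(GUN+[0,0,.069],R),planner.solve_ik(GUN+[0,0,.22],R))
E
```

```text
75 [0.4567 0.3806 0.001 ] 57.96862745098039
85 [0.4568 0.3806 0.0008] 68.66274509803921
95 [0.4566 0.3806 0.0004] 70.83529411764707
[-23.8514 -36.8829 118.3224  32.1289  84.4637  27.7961]
[-20.4778 -35.1059 120.3146  31.6156  79.494   28.6606]
[-17.223  -32.6983 121.9842  31.3087  74.3199  29.3239]
[-16.1589 -31.7392 122.4634  31.2605  72.5382  29.4935]
[37.549  -0.9726 99.3147 -0.     81.6579 37.549 ] [37.549  -3.8941 88.1161 -0.     95.778  37.549 ]
```

```bash
sed -i 's/GUN=np.array.*/GUN=np.array([.4567,.3806,.068])/' h.py
python3 - <<'E'
from h import *
import pickle
R=frame(DOWN,[0,1,0]);Rp=frame(-AX,axis(40,90))
robot.move_linear(np.array(robot.get_position())+AX*.05,vel=.2)
robot.command_gripper(.06)
robot.movep(GUN+[0,0,.17],R)
print(robot.move_linear(GUN+[0,0,.069],vel=.12,guard=8),robot.get_position()-GUN)
robot.command_gripper(0,100);print(robot.get_grip_width(),robot.get_ft_force(),robot.get_time())
robot.move_linear(GUN+[0,0,.075],vel=.05);print(robot.get_ft_force())
robot.move_linear(GUN+[0,0,.19],vel=.15);print(robot.get_ft_force(),robot.get_grip_width(),robot.get_time())
robot.movep(BALL+AX*.19,Rp)
robot.move_linear(BALL+AX*.145,vel=.1)
print(robot.get_position()-BALL,robot.get_ft_force(),robot.get_time())
S=eyes.capture("scene");W=eyes.capture("wrist");T=eyes.capture("top");pickle.dump((S,W,T,robot.get_position(),robot.get_ee_rot()),open("Y.pkl","wb"))
P,Rr=robot.get_position(),robot.get_ee_rot();print(wproj(BALL,*wcam(P,Rr)))
def c(I,u,v,w,h):return cv2.resize(I[v:v+h,u:u+w,::-1],(400,300))
cv2.imwrite("pics/j.png",np.vstack([np.hstack([c(S,320,180,120,90),c(T,340,150,120,90)]),np.hstack([c(W,0,0,640,400),c(W,240,120,160,120)])]))
E
```

```text
False [0.0003 0.0002 0.0699]
0.028369242200426553 [ 0.7636 -1.0757  6.1021] 17.2167
[ 0.3358  0.2174 -3.7682]
[-0.3267 -0.5054 -4.4233] 0.028339890022625224 18.4
[-0.0603 -0.057   0.1191] [-0.3212 -0.4107 -4.0994] 20.5417
[[316.8096 184.2131]]
```

View pics/j.png

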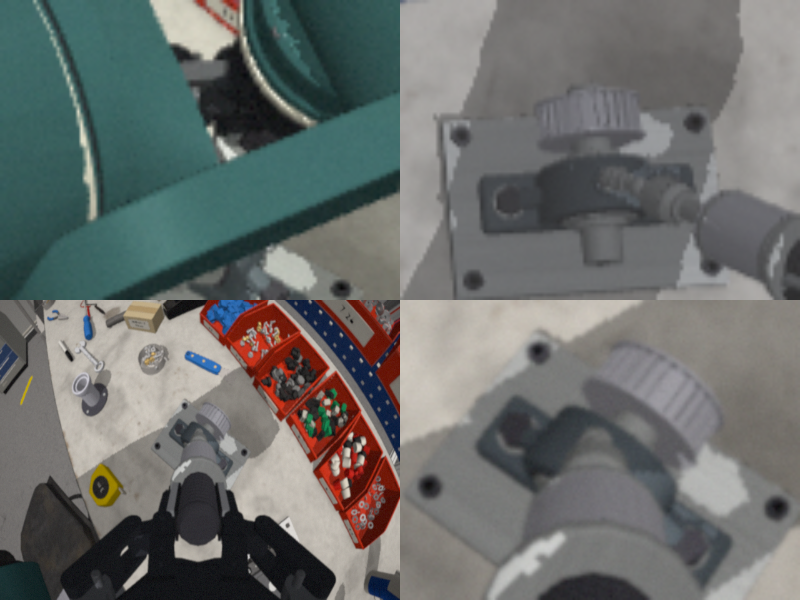

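The top view shows the coupler lined up with the nipple just ahead of it, and the gun held straight. I'll press in small logged steps.

Run:
```python
from h import *
f0=np.array(robot.get_ft_force());p0=np.array(robot.get_position());Rp=np.array(robot.get_ee_rot())
for s in (.139,.135,.132,.129,.127,.125,.123,.121,.119):
    robot.move_linear(BALL+AX*s,rot=frame(-AX,axis(40,90)),vel=.04)
    f=np.array(robot.get_ft_force())-f0;fa=f@AX;e=np.array(robot.get_position())-BALL
    print(s,"act",round(e@AX,4),"lat",(e-AX*(e@AX)).round(4),"Fa",round(fa,1),"Flat",(f-AX*fa)@Rp[:,:2],"T",np.array(robot.get_torque()))
    if fa>28 or np.linalg.norm(f-AX*fa)>12:print("STOP");break
print(robot.get_time())
```

```text
0.139 act 0.1388 lat [-0.0001 -0.     -0.0001] Fa -0.9 Flat [-0.961   0.5737] T [-0.5131  0.5523  0.0196]
0.135 act 0.1347 lat [-0.0002 -0.     -0.0001] Fa 0.1 Flat [-0.8083 -0.0397] T [-0.5351  0.5624 -0.0131]
0.132 act 0.1318 lat [-0.0001  0.     -0.0001] Fa -0.8 Flat [ 0.3503 -0.2365] T [-0.5611  0.5512  0.0189]
0.129 act 0.1293 lat [0.0003 0.     0.0002] Fa 5.9 Flat [0.1435 1.0106] T [-0.7656  0.3719 -0.2501]
0.127 act 0.127 lat [ 0.0001 -0.      0.    ] Fa 2.9 Flat [0.3781 2.5713] T [-0.7605  0.1128 -0.2998]
0.125 act 0.1245 lat [-0.0003 -0.0001 -0.0002] Fa -3.8 Flat [-0.5752  2.2833] T [-0.7778 -0.0713 -0.3762]
0.123 act 0.1222 lat [-0.0004 -0.0001 -0.0003] Fa -9.5 Flat [0.8308 3.3924] T [-0.8015 -0.2152 -0.4881]
0.121 act 0.1206 lat [-0.0001 -0.0001 -0.0001] Fa -5.9 Flat [1.1897 4.6145] T [-1.1153 -0.2569 -0.6014]
0.119 act 0.1197 lat [0.0004 0.0002 0.0003] Fa 9.7 Flat [-0.9814  0.9739] T [-0.8568  0.7038 -0.1062]
22.9917
```

It snapped in: the force peaked, then went negative, then met the stop near s = 0.1197. Now I'll run the stroke.

Run:
```python
from h import *
f0=np.array([-.3212,-.4107,-4.0994]);Rp=np.array(robot.get_ee_rot())
def rep(s):
    f=np.array(robot.get_ft_force())-f0;fa=f@AX;e=np.array(robot.get_position())-BALL
    print(s,"act",round(e@AX,4),"Fa",round(fa,1),"Flat",(f-AX*fa)@Rp[:,:2]);return fa,f-AX*fa
for s in (.117,.115,.113,.111,.109,.1075,.1065):
    robot.move_linear(BALL+AX*s,rot=frame(-AX,axis(40,90)),vel=.04);robot.dwell(.15)
    fa,fl=rep(s)
    if fa>30 or np.linalg.norm(fl)>15:print("STOP");break
robot.dwell(.5);rep(0);print(robot.get_time(),robot.get_grip_width())
```

```text
0.117 act 0.118 Fa 14.2 Flat [-0.4874  0.9576]
0.115 act 0.1161 Fa 15.3 Flat [-0.6533 -0.2945]
0.113 act 0.1142 Fa 15.2 Flat [-2.4587  0.2286]
0.111 act 0.1122 Fa 16.5 Flat [-0.5785  0.6243]
0.109 act 0.1103 Fa 16.3 Flat [-1.7112 -0.1876]
0.1075 act 0.1088 Fa 17.7 Flat [-0.9562 -0.2288]
0.1065 act 0.1078 Fa 18.6 Flat [-1.2141 -0.4743]
0 act 0.1078 Fa 18.3 Flat [-1.6039 -0.2679]
26.2917 0.027589869201473653
```

Run:
```python
from h import *
f0=np.array([-.3212,-.4107,-4.0994])
robot.move_linear(BALL+AX*.1058,rot=frame(-AX,axis(40,90)),vel=.04);robot.dwell(.4)
f=np.array(robot.get_ft_force())-f0;print((np.array(robot.get_position())-BALL)@AX,f@AX,robot.get_time())
if f@AX<28:print(robot.job_done())
```

```text
0.10715735972759713 18.47178891703158 26.9417
the job is handed in; nothing more can be done
None
```

I handed the job in at about 27 s, with the cap upright on the bench in front of the bearing unit, the coupler snapped onto the nipple, and the gun held pressed roughly 12 mm into its 14 mm stroke at about 18 N (stroke judged from arm travel and force, not seen on camera).

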